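# Free the stuck tube block of a dry-block heater

## Task

The aluminium tube block sits jammed in the well of the dry-block heater: fold the heater's front door all the way down, take the block by its black grip and rock it in its well, tipping it to your left and then to your right, until it comes free. Do not tug it straight up, for the heater only stands on the bench: it must not lift, tip over or be shoved along, and the things standing around it stay where they are. Finish while still holding the block in the gripper, level and just clear above its well, not touching the heater, so that the well can be looked at.

Things in the scene. Friction and masses are not known exactly. Their poses are not given: they have to be found in the camera images.
- heater: Dry-block heater: white instrument 190 mm wide (y), x from -66 to +120 mm, 80 mm high (91 mm at the control panel at its back), 4.5 kg, standing loose on four rubber feet. Origin on the bench under the centre of its well; x points from its front (door side) to its back, y to its left, z up. The well is a rectangular recess in its top.
- well_mouth (a point): Centre of the well's mouth, in the plane of the heater's flat top, 80 mm above the bench; axes as the heater's. The well is 93 mm long (x), 62 mm wide (y) and 40 mm deep.
- left_rail (a point): Middle of the sprung steel rail along the well's left side (heater y = +30 mm), 75 mm above the bench, where it touches the block's collar. Friction there holds this side of the block with about 28 N. A side is free of its rail once it has risen 6 mm. The rail springs in up to 2 mm, then keeps that side up.
- right_rail (a point): The same on the well's right side (heater y = -30 mm). The heater weighs 44 N: a straight pull drags on both rails at once and lifts it; tipping the block raises one side at a time, about the other rail.
- door (a joint): Front door of the heater, hinged at its bottom edge; 0 = closed (upright), grows as it folds down toward the robot, 1.5 rad = fully down (stop). A slightly stiff hinge: it stays put near upright and falls by its own weight from about 35 degrees on.
- door_hinge (a point): Middle of the door's hinge line, 57 mm in front of the well's centre and 32 mm above the bench; the line runs along the heater's y.
- door_tab (a point): Point in the pull tab at the top of the door, 80 mm from the hinge line. The tab is a flat plate 60 mm wide (y), 8 mm thick, its top edge 12 mm beyond this point. Behind it is free space: 38 mm to the block's grip, down to the block's top 26 mm below this point. Beside the tab, at the door's ends, two steel claws reach back 2 mm over the block's front edge and hold it down.
- block_grip (a point): Centre of the black grip of the tube block: an upright flat paddle 30 mm long (block's x), 12 mm thick (block's y), 36 mm high, on two thin stems, its lower end 16 mm above the block's top. The block is aluminium with tube holes, 90 x 60 x 46 mm, about 0.6 kg. Axes as the heater's when seated; z is the block's up.
- block_base (a point): Centre of the block's underside, 80 mm below the grip's centre. Seated, it rests on the well's floor, 40 mm below the mouth. The upper 17 mm of the block (collar) is 60 mm wide in y and lies between the rails; below, it is 51 mm wide. The well leaves room to tip it about 7 degrees to either side.
- dropper_2_mid (a point): Bystander: dropper bottle with red bulb, 42 x 42 x 125 mm; point 60 mm above its foot.
- petri_mid (a point): Bystander: covered glass dish, 68 mm across, 14 mm high; its centre.
- beaker_100_mid (a point): Bystander: small glass beaker, 55 mm across, 70 mm high; its centre.
- flask_100_mid (a point): Bystander: conical flask, 64 mm across, 105 mm high; its centre.
- forceps_mid (a point): Bystander: steel forceps lying flat, 126 x 17 x 8 mm; centre.
Things that resemble listed ones, but are neither listed nor needed, are in the scene too. Leave any blue or turquoise look-alike of the part that bears block_grip alone.

How it is judged (in metres and radians):
On the way, in this order (a step that is already met when the one before it is completed fails the run):
1. the door is folded down (value of joint door above 1.3 rad), for 0.2 s.
2. in its well, the block is tipped to the left by 2.6 degrees or more (angle between block_base's own z axis and vertical above 0.045 rad and y of block_grip in the frame of heater above 0.0015 m and y of block_base in the frame of heater below 0.001 m and z of block_base in the frame of heater below 0.055 m), for 0.1 s.
3. in its well, the block is tipped to the right by 2.6 degrees or more (angle between block_base's own z axis and vertical above 0.045 rad and y of block_grip in the frame of heater below -0.0015 m and y of block_base in the frame of heater above -0.001 m and z of block_base in the frame of heater below 0.06 m), for 0.1 s.
At the end, for the whole second after the job is handed in: The gripper holds the block still and level (within 7 degrees), its underside 3 to 60 mm above the plane of the heater's top and within 30 mm of the well's centre seen from above, not touching the heater; the door is down; the heater stands flat on the bench (z of block_base in the frame of well_mouth between 0.003 and 0.06 m and horizontal distance between block_base and well_mouth below 0.03 m and angle between block_base's own z axis and vertical below 0.12 rad and contact force between block and the fingers above 2 N and contact force between block and heater below 0.1 N and linear speed of block below 0.03 m/s and value of joint door above 1.3 rad and angle between heater's own z axis and vertical below 0.03 rad and height (world z) of heater below 0.004 m); the arm keeps its last pose, push and grip.
It fails at once if the heater is lifted off the bench or tipped (8 mm, 5 degrees) (height (world z) of heater above 0.008 m or angle between heater's own z axis and vertical above 0.087 rad).
It fails at once if the heater is shoved more than 40 mm along the bench (distance of heater from where it was at the start of the episode above 0.04 m).
It fails at once if glassware or forceps moved by more than 30 mm or knocked over (distance of any of dropper_2_mid, petri_mid, beaker_100_mid, flask_100_mid, forceps_mid from where it was at the start of the episode above 0.03 m).
It also fails if it takes over 48 s, if anything falls off the work surface, if the arm or the gripper's body presses on something with over 40 N, if the wrist force passes 120 N, or if a joint passes its speed limit or range.

## Robot

A 7-joint arm with a two-finger parallel gripper is mounted at the origin on a cart in front of the work surface, level with it; the furniture and walls round the work are solid. World frame = base frame: x ahead of the robot, y to its left, z up, the work surface at z = 0. Lengths are in mm, angles in rad, forces in N, time in s.
With the tool pointing down it reaches from about 425 to 950 mm from the base axis. Payload 4.7 kg.
Tool frame: the origin (TCP) lies at the very end of the fingers, on their centre line; the grasp point (between the pads) lies 19 mm behind it (robot.tcp_to_grasp is the distance from the TCP to the grasp point, in mm); z points along the fingers, y is the direction in which the jaws open and shut (so a half turn about z gives the same grasp; the last joint's range is limited). The gripper opens to 85 mm and grips with 20 to 120 N. Pads are 22 mm wide; open, the fingers measure 114 mm over their backs; the gripper's body (76 mm by 85 mm) begins 54 mm behind the grasp point. The pads swing forward as they close: fully open they stand 13 mm farther back than shut.
Start: joints at [1.19, 0.469, -0.049, 1.532, 0.024, 1.141, -0.082], TCP at [232.644, -633.66, 231.335] pointing down, gripper open.
Joint ranges: [-2.59, 2.59], [-0.33, 1.99], [-1.39, 1.29], [0.1, 2.45], [-1.04, 4.18], [0.21, 1.99], [-2.66, 2.66]. Speed limits (rad/s): [2.57, 2.57, 3.14, 3.14, 3.14, 3.14, 3.14].

## Interface

Orientations are given as [roll, pitch, yaw] about the fixed x, y, z axes, in that order (R = Rz(yaw) Ry(pitch) Rx(roll)).
In Python, from rig import monitor, cams, workorder, robot gives the robot as it stands.
- The arm moves only by the tool drive_tool, never from a script. Its argument "targets" is a list that holds one entry, the list of rows, each a list of 5 numbers: the shift along the tool's x, y, z in m, then the turn about the tool's z in degrees, then the gripper command: -1 is shut, 1 is fully open, values between are in proportion. A call has 1 to 10 rows; each row shifts and turns the commanded pose from where the row before left it, along the tool's axes as they then stand; what a row does not reach is not made up. A row lasts 1/10 s, in which the tool goes at most 50 mm and 8.59 degrees, less where a joint would pass 70% of its speed; a pose out of reach is approached as far as the arm can. A call with a gripper value outside its range is refused whole. The fingers move at their own pace and stop on an object; "grip_force" is the grip in N (left out, the last holds). Time passes only in rows, so rows that do not move let the fingers close. It gives the time, the measured TCP pose, the force and the opening at its end, in the units of the state.
- monitor.state(): the state, without advancing time (a new reading comes with each control period).
- cams.read_camera(name): name is "scene" or "top" or "wrist"; returns the picture (420x560x3 uint8, red, green, blue); there is no depth.
- cams.camera_info(name): a dict with "fov_y" (degrees; the focal length in pixels is half the picture's height over the tangent of half this angle, whatever the lens; pixels are square), "cx", "cy" (the principal point, pixels), "distortion" ([k1, k2, p1, p2, k3] as OpenCV has them; the pictures are not rectified), "pose" (4x4, takes a point from camera to world coordinates); the wrist camera has in their place "hand_eye" (4x4, takes a point from camera to tool coordinates, whose origin is the TCP and whose axes are the flange's). Camera axes: x right, y up, looking along -z (the intrinsics and any distortion apply to the point x, -y, -z); pixel columns grow to the right and rows downward; lengths in mm; the calibration is good to about 2 mm. A picture is of the moment at which its call begins: read the wrist's pose just before it. camera_info takes no time and is no camera call.
- workorder.sign_off(): hands the job in, once; it reports no verdict.
The state is a dict: "t": time; "joint_pos": joint angles; "joint_velocities": joint speeds; "joint_torque": joint torques, N m; "tcp_pos": TCP position; "orientation": TCP orientation; "ft_force": force on the tool from outside, world axes, zero at the start; "torque": the same for the moment, N m; "grip_width": finger opening in mm.
Only numpy, scipy, OpenCV 4.12 (cv2) and the standard library are available. Lean on these libraries where they do the work, as an engineer would, in place of code of your own. Each camera call takes 0.05 s, during which the arm holds its last target. There are 200 camera calls.

## Working session

There is one attempt and no reset: what is moved stays moved. The work goes in short steps, Python scripts to look and compute and a tool call to move; the robot and the scene stay as the last step left them, time stands still between calls to the robot, and variables do not carry over. Pictures are saved under pics/ and viewed, about 8 in all and at most 12, crops included, and the job is handed in when it is done.

Besides the shell and the picture viewer there is one more tool, called after "Call:" in YAML: its name, and indented under it one key for each argument. drive_tool: Moves the arm, as the interface text tells. Its arguments: {"type":"object","properties":{"targets":{"type":"array"},"grip_force":{"type":"number"}},"required":["targets"]}

```bash
mkdir -p pics; ls; python3 - <<'E'
from rig import monitor, cams, workorder, robot
import cv2,numpy as np
print(monitor.state())
for n in ["scene","top","wrist"]:
    print(n,cams.camera_info(n))
a=[cams.read_camera(n) for n in ["scene","top","wrist"]]
for n,i in zip("stw",a): cv2.imwrite(f"pics/{n}0.png",i[:,:,::-1])
E
```

```text
pics
{'t': 0.0, 'joint_pos': array([ 1.19011316,  0.46946266, -0.04856162,  1.53368914,  0.02407475,
        1.14101457, -0.08231116]), 'joint_velocities': array([ 0.00209834,  0.00018071, -0.00092077,  0.0006203 , -0.00143574,
       -0.00290476,  0.001006  ]), 'joint_torque': array([ 4.84247867e-04, -5.10302532e+01, -4.71131934e-02, -2.37712187e+01,
        1.05872971e-02,  7.36764661e-03,  3.10689991e-06]), 'tcp_pos': array([ 232.38120518, -633.11221039,  230.24903828]), 'orientation': array([-3.13960452e+00,  6.58886833e-05,  3.51763316e-01]), 'ft_force': array([0.6472011 , 0.67601421, 0.79665803]), 'torque': array([-0.02702827,  0.07221423,  0.02357817]), 'grip_width': 85.51356277222631}
scene {'fov_y': 42.53547248751608, 'cx': 277.4810894712277, 'cy': 216.4420330936131, 'distortion': array([-0.21914137,  0.        ,  0.        ,  0.        ,  0.        ]), 'pose': array([[-5.30563434e-01,  6.10647892e-01, -5.87887399e-01,
        -4.39391732e+02],
       [-8.47644520e-01, -3.81320207e-01,  3.68908753e-01,
         7.24455075e+02],
       [ 1.10000776e-03,  6.94049027e-01,  7.19
[... 476 characters left out ...]
       [ 1.45054638e-02,  9.01089582e-02,  9.95826274e-01,
         1.53495894e+03],
       [ 0.00000000e+00,  0.00000000e+00,  0.00000000e+00,
         1.00000000e+00]])}
wrist {'fov_y': 59.408554743435424, 'cx': 277.0092246868733, 'cy': 210.55006669505076, 'distortion': array([-0.07775531,  0.        ,  0.        ,  0.        ,  0.        ]), 'hand_eye': array([[ 4.06560583e-04,  9.62164557e-01,  2.72468714e-01,
         6.91593748e+01],
       [ 9.99999903e-01, -4.38096619e-04,  5.49072074e-05,
         5.89432084e-01],
       [ 1.72197391e-04,  2.72468665e-01, -9.62164641e-01,
        -1.42429927e+02],
       [ 0.00000000e+00,  0.00000000e+00,  0.00000000e+00,
         1.00000000e+00]])}
```

View pics/s0.png

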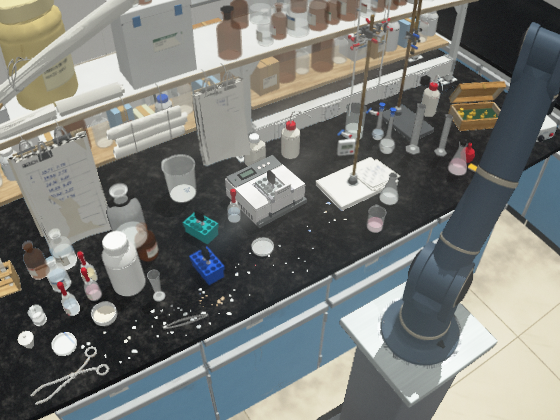

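View pics/t0.png

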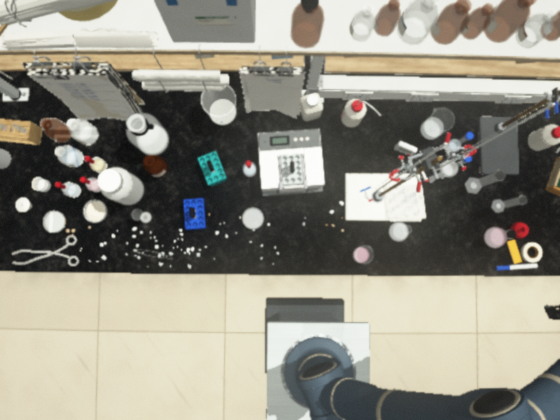

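```bash
python3 - <<'E'
import cv2,numpy as np
t=cv2.imread('pics/t0.png')[120:205,245:340]; s=cv2.imread('pics/s0.png')[145:230,215:310]
f=lambda i:cv2.resize(i,None,fx=4.2,fy=6,interpolation=cv2.INTER_CUBIC) 
g=lambda i:cv2.resize(i,None,fx=4.2,fy=4.2,interpolation=cv2.INTER_CUBIC)
cv2.imwrite('pics/c0.png',np.hstack([g(t),g(s)]))
E
```

```text
(no output)
```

View pics/c0.png

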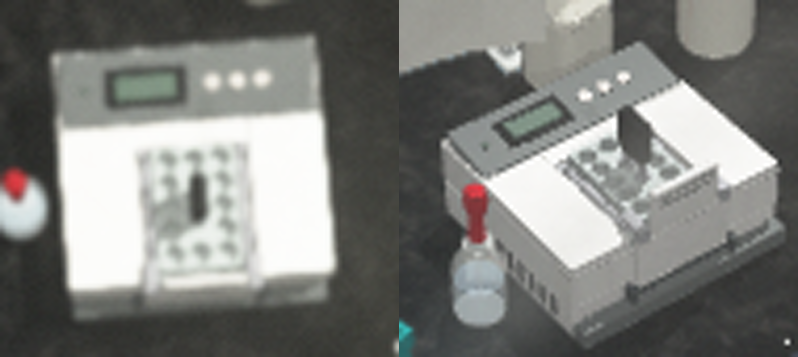

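```bash
cat > h.py <<'E'
import cv2,numpy as np
from rig import monitor,cams
from scipy.spatial.transform import Rotation as Ro
def ray(n,uv,tool=None):
    c=cams.camera_info(n); f=210/np.tan(np.radians(c['fov_y']/2))
    K=np.array([[f,0,c['cx']],[0,f,c['cy']],[0,0,1]])
    p=cv2.undistortPoints(np.array([[uv]],float),K,c['distortion'])[0,0]
    T=c['pose'] if 'pose' in c else tool@c['hand_eye']
    return T[:3,3],T[:3,:3]@np.array([p[0],-p[1],-1])
def onz(n,uv,z,tool=None):
    o,d=ray(n,uv,tool); return o+d*(z-o[2])/d[2]
def tri(rs):
    A=[];b=[]
    for o,d in rs:
        d=d/np.linalg.norm(d); P=np.eye(3)-np.outer(d,d); A.append(P); b.append(P@o)
    x=np.linalg.lstsq(np.vstack(A),np.hstack(b),rcond=None)[0]
    return x,[np.linalg.norm((np.eye(3)-np.outer(d,d)/(d@d))@(x-o)) for o,d in rs]
def pose(s):
    T=np.eye(4);T[:3,:3]=Ro.from_euler('xyz',s['orientation']).as_matrix();T[:3,3]=s['tcp_pos'];return T
def proj(n,X,tool=None):
    c=cams.camera_info(n); f=210/np.tan(np.radians(c['fov_y']/2))
    K=np.array([[f,0,c['cx']],[0,f,c['cy']],[0,0,1]])
    T=c['pose'] if 'pose' in c else tool@c['hand_eye']
    P=(np.atleast_2d(X)-T[:3,3])@T[:3,:3]; P=P*[1,-1,-1]
    return cv2.projectPoints(P[:,None],np.zeros(3),np.zeros(3),K,c['distortion'])[0][:,0]
E
python3 - <<'E'
from h import *
np.set_printoptions(precision=1,suppress=True)
C=lambda u,v:(u/4.2+245,v/4.2+120)
S=lambda u,v:((u-399)/4.2+215,v/4.2+145)
for nm,p,z in [("FL",(72,288),80),("FR",(333,272),80),("PL",(62,126),80),("PR",(326,114),80),("BL",(53,52),91),("BR",(315,36),91)]:
    print(nm,onz("top",C(*p),z))
print(tri([ray("top",C(198,198)),ray("scene",S(634,135))]), onz("top",C(198,198),120))
print("dropper",onz("top",C(20,208),40),onz("top",C(15,183),110))
print("petri",onz("top",(253,218),7))
E
```

```text
FL [555.2 174.4  80. ]
FR [568.6 -12.   80. ]
PL [672.7 183.   80. ]
PR [683.7  -7.1  80. ]
BL [724.1 189.8  91. ]
BR [738.2   1.9  91. ]
(array([613.9,  86.7, 120.1]), [np.float64(0.4982463727612396), np.float64(0.49824637276133765)]) [613.6  86.3 120. ]
dropper [620.  214.4  40. ] [624.8 214.5 110. ]
petri [472.6 203.8   7. ]
```

```bash
python3 - <<'E'
from h import *
np.set_printoptions(precision=1,suppress=True)
for p in [(352,182),(398,105)]: print("s",onz("scene",p,0))
for p in [(376,197),(500,125),(345,220),(425,218),(400,232),(362,255)]: print("t",p,onz("top",p,0))
for z in (0,100,200,300,400): print(z,onz("scene",(352+(z>0)*0,182),0) if z==0 else '', onz("top",(420,172),z))
a=np.radians(4.5); c=np.array([613,86.5]); R=np.array([[np.cos(a),-np.sin(a)],[np.sin(a),np.cos(a)]])
print("hook",c+R@[-34,0],"tab",c+R@[-57,0])
E
```

```text
s [ 563.8 -201.9    0. ]
s [ 832.5 -648.2    0. ]
t (376, 197) [ 543.6 -184.8    0. ]
t (500, 125) [ 785.7 -597.7    0. ]
t (345, 220) [469.5 -85.7   0. ]
t (425, 218) [ 478.2 -341.1    0. ]
t (400, 232) [ 433.1 -260.2    0. ]
t (362, 255) [ 359.9 -138.9    0. ]
0 [ 563.8 -201.9    0. ] [ 625.9 -327.8    0. ]
100  [ 607.6 -297.5  100. ]
200  [ 589.2 -267.3  200. ]
300  [ 570.9 -237.   300. ]
400  [ 552.5 -206.7  400. ]
hook [579.1  83.8] tab [556.2  82. ]
```

Call:
drive_tool:
  targets:
    - [[0, 0, 0, 7.8, -1], [0, 0, 0, 7.8, -1], [0.0167, -0.0394, 0, 0, -1], [0.0167, -0.0394, 0, 0, -1], [0.0167, -0.0394, 0, 0, -1], [0.0167, -0.0394, 0, 0, -1], [0.0167, -0.0394, 0, 0, -1], [0.0206, -0.0445, 0, 0, -1], [0.0206, -0.0445, 0, 0, -1], [0.0206, -0.0445, 0, 0, -1]]
  grip_force: 60

```text
t: 1.15
tcp_pos: [351.4, -290.7, 231.3]
orientation: [3.141, -0.0, 0.079]
ft_force: [0.6, -0.9, 0.5]
grip_width: -0.3
```

Call:
drive_tool:
  targets:
    - [[0.0206, -0.0445, 0, 0, -1], [0.0206, -0.0445, 0, 0, -1], [0.0165, -0.0338, 0, 0, -1], [0.0165, -0.0338, 0, 0, -1], [0.0165, -0.0338, 0, 0, -1], [0.0165, -0.0338, 0, 0, -1], [0, 0, 0, 0, -1]]

```text
t: 1.85
tcp_pos: [441.7, -55.5, 231.6]
orientation: [-3.14, -0.002, 0.089]
ft_force: [0.1, -0.3, 0.2]
grip_width: 0.2
```

Call:
drive_tool:
  targets:
    - [[0.03, -0.0257, 0, 0, -1], [0.03, -0.0257, 0, 0, -1], [0.03, -0.0257, 0, 0, -1], [0.03, -0.0257, 0, 0, -1], [0.028, -0.0257, 0, 0, -1], [0, 0, 0, 0, -1], [0, 0, 0, 0, -1]]

```text
t: 2.55
tcp_pos: [577.3, 78.9, 230.5]
orientation: [3.141, 0.002, 0.08]
ft_force: [-0.5, -0.0, 0.5]
grip_width: 0.0
```

```bash
python3 - <<'E'
from h import *
s=monitor.state(); np.save('s1.npy',pose(s)); print(s['tcp_pos'],s['orientation'],s['joint_pos'],s['grip_width'])
i=cams.read_camera("wrist"); cv2.imwrite('pics/w1.png',i[:,:,::-1])
T=pose(s)
for n,X in dict(grip=[613,86.5,120],tab=[556.2,82,112]).items(): print(n,proj("wrist",X,T))
E
```

```text
[577.33853753  78.90120653 230.51331512] [3.14117555e+00 1.72791516e-03 8.01941970e-02] [ 0.15320024  0.35932791 -0.46599213  1.7385462   0.17943051  1.0877588
 -1.86176069] 0.012971782930928622
grip [[269.32348337 156.37623087]]
tab [[269.84207997 231.12384624]]
```

View pics/w1.png

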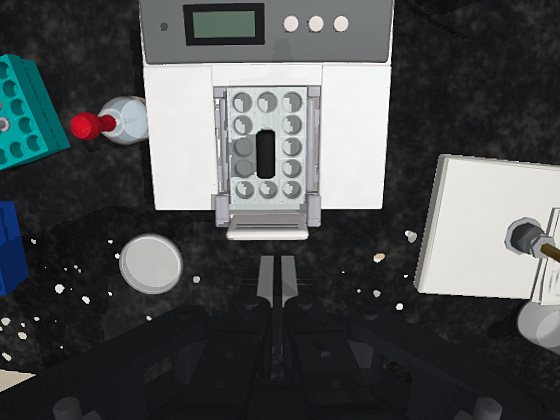

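```bash
python3 - <<'E'
from h import *
np.set_printoptions(precision=1,suppress=True)
T=np.load('s1.npy')
for n,p,z in [("FL",(155.5,209.5),80),("FR",(383,208),80),("PL",(147,65),80),("PR",(391,65),80),("tabL",(228,230),124),("tabR",(307,230),124),("blkFL",(231,206),86),("blkFR",(304,203),86),("blkBL",(230,88),86),("blkBR",(306,86),86),("gripback",(265.5,131),138),("gripfront(top)",(265.5,160),138),("dropper",(92,125),110),("petri",(151,263),14)]:
    print(n,onz("wrist",p,z,T))
i=cv2.imread('pics/w1.png'); m=(i.max(2)<45)[100:200,240:290]
ys,xs=np.nonzero(m); print(xs.min()+240,xs.max()+240,ys.min()+100,ys.max()+100)
cr=i[110:250,200:330]; cv2.imwrite('pics/c1.png',cv2.resize(cr,None,fx=4.2,fy=4.2,interpolation=cv2.INTER_CUBIC))
E
```

```text
FL [556.3 178.2  80. ]
FR [572.8 -10.4  80. ]
PL [670.1 184.8  80. ]
PR [684.7   0.4  80. ]
tabL [558.8 112.  124. ]
tabR [563.3  55.7 124. ]
blkFL [566.  114.7  86. ]
blkFR [573.3  56.2  86. ]
blkBL [657.3 120.   86. ]
blkBR [663.2  63.6  86. ]
gripback [631.1  89.9 138. ]
gripfront(top) [612.9  88.6 138. ]
dropper [624.6 214.5 110. ]
petri [475.8 205.2  14. ]
256 274 130 178
```

View pics/c1.png

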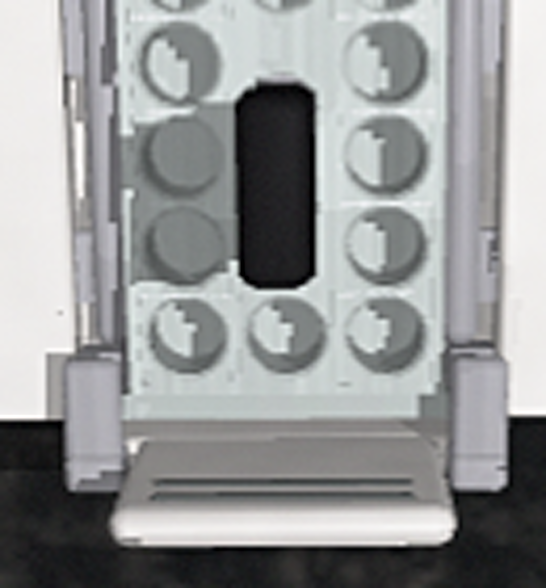

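Call:
drive_tool:
  targets:
    - [[0.0042, -0.0058, 0, 0, -1], [0, 0, 0.03, 0, -1], [0, 0, 0.03, 0, -1], [0, 0, 0.03, 0, -1], [0, 0, 0.015, 0, -1], [0, 0, 0, 0, -1]]

```text
t: 3.2
tcp_pos: [579.8, 84.2, 124.5]
orientation: [3.141, 0.004, 0.079]
ft_force: [-0.3, -0.6, -0.0]
grip_width: -0.4
```

Call:
drive_tool:
  targets:
    - [[0, 0, 0.013, 0, -1], [0, 0, 0.013, 0, -1], [0, 0, 0, 0, -1]]

```text
t: 3.5
tcp_pos: [580.4, 84.9, 99.0]
orientation: [3.141, 0.002, 0.079]
ft_force: [0.7, -0.5, 0.1]
grip_width: 0.0
```

Call:
drive_tool:
  targets:
    - [[-0.007, 0, 0, 0, -1], [-0.007, 0, 0, 0, -1], [-0.007, 0, 0, 0, -1], [-0.007, 0, 0, 0, -1], [-0.007, 0, 0.001, 0, -1], [-0.007, 0, 0.001, 0, -1], [-0.007, 0, 0.002, 0, -1], [-0.007, 0, 0.002, 0, -1], [-0.007, 0, 0.002, 0, -1], [-0.007, 0, 0.002, 0, -1]]

```text
t: 4.5
tcp_pos: [510.7, 79.7, 90.0]
orientation: [3.141, 0.0, 0.08]
ft_force: [0.7, 0.1, -0.3]
grip_width: -0.4
```

Call:
drive_tool:
  targets:
    - [[-0.005, 0, 0.001, 0, -1], [-0.005, 0, 0.001, 0, -1], [0, 0, 0, 0, -1], [0, 0, 0, 0, -1]]

```text
t: 4.9
tcp_pos: [501.8, 79.0, 88.4]
orientation: [3.142, -0.001, 0.08]
ft_force: [0.1, -0.0, 0.4]
grip_width: 0.1
```

```bash
python3 - <<'E'
from h import *
a=[cams.read_camera(n) for n in ("top","scene")]
cv2.imwrite('pics/t2.png',a[0][:,:,::-1])
t=a[0][110:230,235:350,::-1]; s=a[1][145:245,205:310,::-1]
g=lambda i:cv2.resize(i,(400,400),interpolation=cv2.INTER_CUBIC)
cv2.imwrite('pics/c2.png',np.hstack([g(t),g(s)]))
E
```

```text
(no output)
```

View pics/c2.png

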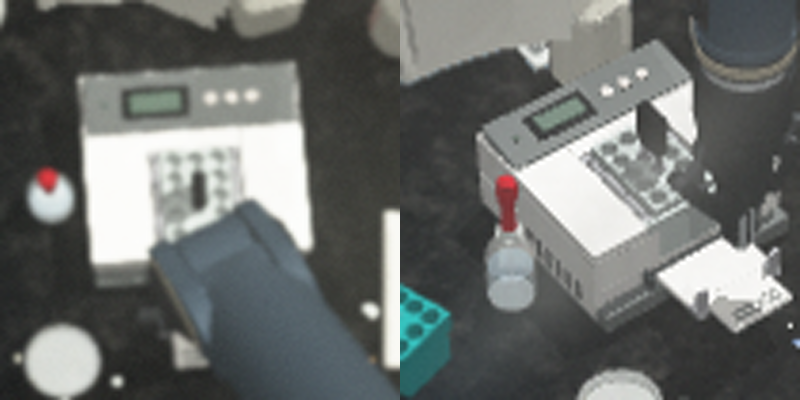

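Call:
drive_tool:
  targets:
    - [[0, 0, -0.04, 0, -1], [0, 0, -0.04, -8, -1], [0, 0, -0.04, -8.2, -1], [0, 0, 0, -8.2, -1], [0, 0, 0, -8.2, -1], [0, 0, 0, -8.2, 0.3], [0, 0, 0, -8.2, 0.3], [0, 0, 0, -8.2, 0.3], [0, 0, 0, -8.2, 0.3], [0, 0, 0, -8.2, 0.3]]

```text
t: 6.0
tcp_pos: [501.8, 78.9, 208.4]
orientation: [3.141, -0.0, 1.37]
ft_force: [-0.4, 0.4, 0.4]
grip_width: 55.3
```

Call:
drive_tool:
  targets:
    - [[0, 0, 0, -8.2, 0.3], [0, 0, 0, -8.2, 0.3], [0, 0.03, 0, 0, 0.3], [0, 0.03, 0, 0, 0.3], [0, 0.03, 0, 0, 0.3], [0, 0.023, 0, 0, 0.3], [0, 0, 0, 0, 0.3], [0, 0, 0, 0, 0.3]]

```text
t: 6.8
tcp_pos: [614.0, 88.1, 207.8]
orientation: [-3.14, -0.0, 1.65]
ft_force: [-0.3, 0.0, -0.6]
grip_width: 55.5
```

```bash
python3 - <<'E'
from h import *
np.set_printoptions(precision=1,suppress=True)
s=monitor.state(); T=pose(s); np.save('s3.npy',T); print(s['tcp_pos'],s['orientation'],s['joint_pos'],s['grip_width'])
i=cams.read_camera("wrist"); cv2.imwrite('pics/w3.png',i[:,:,::-1])
print(proj("wrist",[[615,87.7,138],[615,87.7,120],[615,87.7,86]],T),proj("wrist",T[:3,3]+[0,0,0],T))
E
```

```text
[614.   88.1 207.8] [-3.1 -0.   1.7] [ 0.3  0.5 -0.7  1.7  0.4  1.1 -0.4] 55.526306688918105
[[278.3 224.7]
 [278.3 216.2]
 [278.2 203.1]] [[276.3 274.5]]
```

View pics/w3.png

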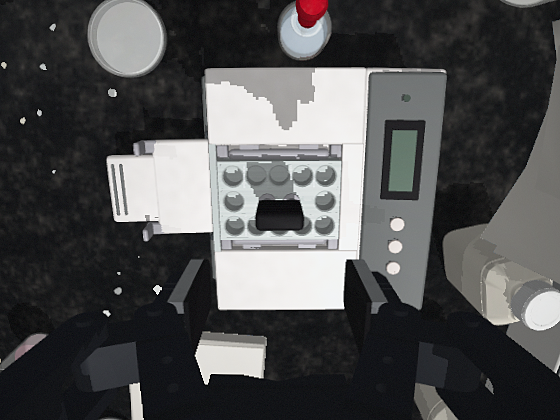

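Call:
drive_tool:
  targets:
    - [[0, 0.001, 0.03, 0, 0.3], [0, 0, 0.03, 0, 0.3], [0, 0, 0.03, 0, 0.3], [0, 0, 0.01, 0, 0.3], [0, 0, 0, 0, -1], [0, 0, 0, 0, -1], [0, 0, 0, 0, -1], [0, 0, 0, 0, -1]]
  grip_force: 60

```text
t: 7.65
tcp_pos: [615.3, 88.3, 109.7]
orientation: [3.141, 0.0, 1.651]
ft_force: [-2.6, -0.7, 3.6]
grip_width: 28.7
```

Call:
drive_tool:
  targets:
    - [[0.001, 0, -0.0003, 0, -1], [0.001, 0, -0.0004, 0, -1], [0.001, 0, -0.0005, 0, -1], [0, 0, 0, 0, -1]]

```text
t: 8.05
tcp_pos: [615.3, 88.5, 109.8]
orientation: [-3.141, 0.004, 1.649]
ft_force: [-2.8, -5.1, 4.1]
grip_width: 28.8
```

Call:
drive_tool:
  targets:
    - [[0.003, 0, -0.0005, 0, -1], [0.003, 0, -0.0005, 0, -1], [0, 0, 0, 0, -1], [0, 0, 0, 0, -1]]

```text
t: 8.45
tcp_pos: [615.2, 89.0, 109.9]
orientation: [-3.14, 0.011, 1.646]
ft_force: [-0.6, -14.0, 3.0]
grip_width: 29.2
```

Call:
drive_tool:
  targets:
    - [[0.003, 0, -0.0005, 0, -1], [0.003, 0, -0.0005, 0, -1], [0, 0, 0, 0, -1], [0, 0, 0, 0, -1]]

```text
t: 8.85
tcp_pos: [615.2, 90.3, 110.2]
orientation: [-3.139, 0.018, 1.644]
ft_force: [-1.8, -19.0, 3.0]
grip_width: 28.7
```

Call:
drive_tool:
  targets:
    - [[0.003, 0, -0.0005, 0, -1], [0.003, 0, -0.0005, 0, -1], [0, 0, 0, 0, -1], [0, 0, 0, 0, -1]]

```text
t: 9.25
tcp_pos: [615.1, 92.8, 110.4]
orientation: [-3.138, 0.022, 1.641]
ft_force: [-1.0, -23.9, -0.9]
grip_width: 28.8
```

```bash
cat >> h.py <<'E'
def lcd(i,T):
    m=((i[:,:,1].astype(int)-i[:,:,0]>20)&(i[:,:,1].astype(int)-i[:,:,2]>5)).astype(np.uint8)
    m[:, :300]=0
    n,l,st,ce=cv2.connectedComponentsWithStats(m); k=1+st[1:,4].argmax()
    return st[k,4],ce[k],onz("wrist",ce[k],91,T)
def look(name=None):
    s=monitor.state(); T=pose(s); i=cams.read_camera("wrist")
    print("t%.2f"%s['t'],s['tcp_pos'],s['ft_force'],s['torque'],s['orientation'][1],s['grip_width']); print("lcd",*lcd(i,T))
    if name: cv2.imwrite(f'pics/{name}.png',i[:,:,::-1]); np.save(f'{name}.npy',T)
E
python3 - <<'E'
from h import *
np.set_printoptions(precision=2,suppress=True)
print(*lcd(cv2.imread('pics/w3.png')[:,:,::-1],np.load('s3.npy')))
look('w4')
E
```

```text
15 [401.53 189.73] [703.39 106.26  91.  ]
t9.25 [615.11  92.83 110.37] [ -1.02 -23.94  -0.91] [-5.1  -0.4   0.22] 0.02172976806096405 28.781737783491316
lcd 14 [484.07 197.36] [708.56 128.43  91.  ]
```

View pics/w4.png

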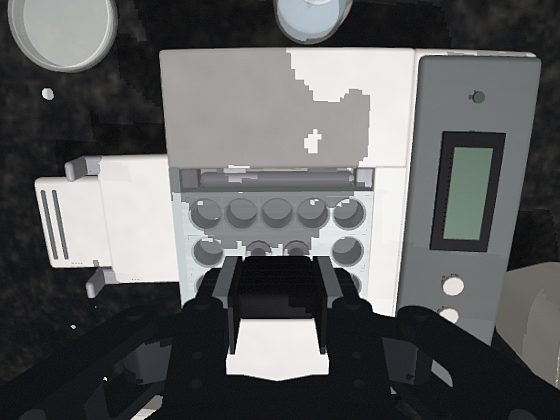

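```bash
python3 - <<'E'
from h import *
np.set_printoptions(precision=2,suppress=True)
for n,T,ps in [('w3','s3.npy',[(388,120),(425,121),(384,200),(419,201)]),('w4','w4.npy',[(442,132),(506,132),(430,249),(488,251)])]:
    T=np.load(T); P=np.array([onz("wrist",p,91,T) for p in ps]); print(P.mean(0))
T3=np.load('s3.npy');T4=np.load('w4.npy')
# heater top left edge corners, z=80 : front-left corner / left edge panel
print([onz("wrist",p,80,T3) for p in [(206,69),(217,308)]],onz("wrist",(160,52),80,T4))
E
```

```text
[701.83 126.77  91.  ]
[699.93 129.53  91.  ]
[array([557.12, 178.54,  80.  ]), array([571.69,  -7.71,  80.  ])] [557.53 180.88  80.  ]
```

```bash
cat >> h.py <<'E'
def shift(tag):
    a=cv2.imread('pics/s0.png',0).astype(np.float32); im=cams.read_camera("scene"); cv2.imwrite(f'pics/s_{tag}.png',im[:,:,::-1])
    b=cv2.cvtColor(im,cv2.COLOR_RGB2GRAY).astype(np.float32)
    r=lambda im,c,h:im[c[1]-h:c[1]+h,c[0]-h:c[0]+h].copy()
    J={}
    for n,c,X in [('vents',(244,211),None),('panel',(246,176),None),('dropper',(233,210),None),('shelf',(330,30),None)]:
        w=cv2.createHanningWindow((20,20),cv2.CV_32F)
        d,q=cv2.phaseCorrelate(r(a,c,10),r(b,c,10),w); print(n,np.round(d,2),round(q,2))
    p=proj("scene",[[615,88,80],[615,98,80],[615,88,90]]); print("px/10mm y",p[1]-p[0],"z",p[2]-p[0])
E
python3 - <<'E'
from h import *
shift('a')
E
```

```text
vents [-0.19  0.05] 1.1
panel [-0.18  0.15] 0.93
dropper [-0.27  0.03] 0.94
shelf [-0.05  0.05] 0.99
px/10mm y [-2.74424262  1.16169211] z [-0.02502534 -2.3638222 ]
```

Call:
drive_tool:
  targets:
    - [[0.002, 0, -0.001, 0, -1], [0.002, 0, -0.001, 0, -1], [0, 0, 0, 0, -1], [0, 0, 0, 0, -1]]

```text
t: 9.75
tcp_pos: [614.2, 98.6, 110.4]
orientation: [-3.137, 0.018, 1.64]
ft_force: [2.4, -19.2, -13.0]
grip_width: 28.8
```

```bash
python3 - <<'E'
from h import *
look('w5');shift('b')
E
```

```text
t9.75 [614.23895292  98.59878116 110.44711043] [  2.43711967 -19.24196357 -12.97411519] [-4.19401832 -1.19634484 -0.42254604] 0.01769341604246799 28.844316664649778
lcd 13 [455.23076923 156.46153846] [690.12291857 151.67166081  91.        ]
vents [-0.4  -0.14] 0.81
panel [-0.31 -0.03] 0.85
dropper [0.12 0.08] 0.9
shelf [-0.07  0.05] 0.98
px/10mm y [-2.74424262  1.16169211] z [-0.02502534 -2.3638222 ]
```

View pics/w5.png

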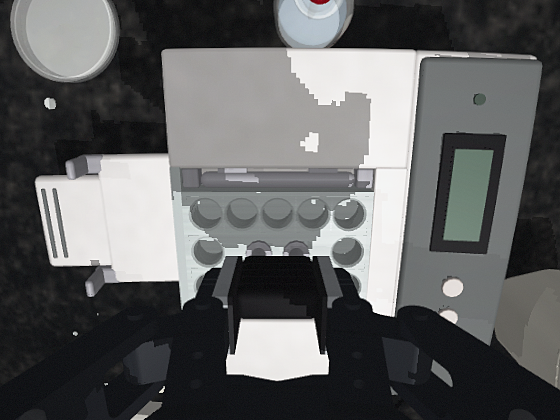

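```bash
cat >> h.py <<'E'
def tm(a,b,c,h=9,s=10,R=8):
    up=lambda i:cv2.resize(i,None,fx=s,fy=s,interpolation=cv2.INTER_CUBIC)
    t=up(a[c[1]-h:c[1]+h,c[0]-h:c[0]+h]); w=up(b[c[1]-h-R:c[1]+h+R,c[0]-h-R:c[0]+h+R])
    m=cv2.matchTemplate(w,t,cv2.TM_CCOEFF_NORMED); _,v,_,l=cv2.minMaxLoc(m); return l[0]/s-R,l[1]/s-R,round(v,2)
SP=dict(lcd=(248,174),corner=(226,182),ventlow=(250,216),frontlow=(258,222),dropbulb=(234,195),petri=(262,247),far=(196,200))
E
python3 - <<'E'
from h import *
a=cv2.imread('pics/s0.png')
for n in 'ab':
    b=cv2.imread(f'pics/s_{n}.png'); print(n,{k:tm(a,b,c,6) for k,c in SP.items()})
h=[cv2.imread('pics/s0.png')[140:240,200:310]]+[cv2.imread('pics/s_b.png')[140:240,200:310]]
cv2.imwrite('pics/cmp.png',np.hstack([cv2.resize(i,(400,364),interpolation=cv2.INTER_CUBIC) for i in h]))
E
```

```text
a {'lcd': (-0.40000000000000036, 0.09999999999999964, 0.93), 'corner': (-0.40000000000000036, 0.1999999999999993, 0.97), 'ventlow': (-0.9000000000000004, 0.09999999999999964, 0.98), 'frontlow': (-0.7999999999999998, 0.1999999999999993, 0.98), 'dropbulb': (-0.20000000000000018, 0.40000000000000036, 0.98), 'petri': (0.0, 0.09999999999999964, 0.89), 'far': (0.0, 0.0, 1.0)}
b {'lcd': (-1.7999999999999998, 0.8000000000000007, 0.93), 'corner': (-1.7999999999999998, 0.8000000000000007, 0.97), 'ventlow': (-2.5999999999999996, 0.8000000000000007, 0.94), 'frontlow': (-2.5999999999999996, 1.0999999999999996, 0.97), 'dropbulb': (-0.40000000000000036, 1.3000000000000007, 0.88), 'petri': (0.0, 0.09999999999999964, 0.89), 'far': (0.0, 0.0, 1.0)}
```

View pics/cmp.png

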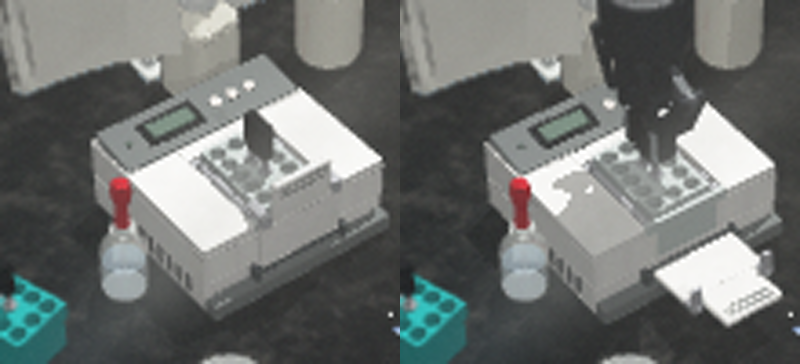

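Call:
drive_tool:
  targets:
    - [[-0.005, 0, 0.001, 0, -1], [-0.005, 0, 0.001, 0, -1], [-0.005, 0, 0.001, 0, -1], [-0.004, 0, 0.001, 0, -1], [-0.004, 0, 0.001, 0, -1], [-0.004, 0, 0, 0, -1], [-0.004, 0, 0, 0, -1], [-0.004, 0, 0, 0, -1], [-0.004, 0, 0, 0, -1], [0, 0, 0, 0, -1]]

```text
t: 10.85
tcp_pos: [614.8, 90.3, 111.1]
orientation: [3.137, -0.021, 1.662]
ft_force: [-1.8, 22.0, -5.9]
grip_width: 28.9
```

Call:
drive_tool:
  targets:
    - [[-0.003, 0, 0, 0, -1], [-0.003, 0, 0, 0, -1], [-0.003, 0, 0, 0, -1], [-0.003, 0, 0, 0, -1], [0, 0, 0, 0, -1]]

```text
t: 11.35
tcp_pos: [615.6, 80.1, 111.3]
orientation: [3.137, -0.023, 1.664]
ft_force: [-1.7, 24.6, -6.4]
grip_width: 29.1
```

```bash
cat >> h.py <<'E'
def hs(n):
    a=cv2.imread('pics/s0.png'); b=cams.read_camera("scene")[:,:,::-1].copy(); cv2.imwrite(f'pics/s_{n}.png',b)
    r={}
    for k,c in SP.items():
        u,v,q=tm(a,b,c,6); r[k]=(round(u,1),round(v,1),q, round(-u/.274,1))
    print(r)
E
python3 - <<'E'
from h import *
hs('c')
s=monitor.state();print(s['tcp_pos'],s['ft_force'])
E
```

```text
{'lcd': (1.6, -0.7, 0.93, -5.8), 'corner': (1.6, -0.2, 0.98, -5.8), 'ventlow': (1.8, -0.7, 0.96, -6.6), 'frontlow': (1.7, -0.6, 0.97, -6.2), 'dropbulb': (0.2, -1.4, 0.9, -0.7), 'petri': (0.1, 0.0, 0.9, -0.4), 'far': (0.0, 0.0, 1.0, -0.0)}
[615.65033303  80.13157206 111.28406625] [-3.01728491 25.55483914 -6.39859727]
```

Call:
drive_tool:
  targets:
    - [[0.006, 0, 0, 0, -1], [0.006, 0, 0, 0, -1], [0.005, 0, 0.001, 0, -1], [0, 0, 0, 0, 0.2], [0, 0, 0, 0, 0.2], [0, 0, -0.006, 0, 0.2], [0, 0, -0.006, 0, 0.2], [0, 0, 0, 0, -1], [0, 0, 0, 0, -1], [0, 0, 0, 0, -1]]
  grip_force: 100

```text
t: 12.4
tcp_pos: [616.0, 79.0, 121.7]
orientation: [3.141, 0.001, 1.65]
ft_force: [-4.5, -0.9, 7.9]
grip_width: 27.6
```

Call:
drive_tool:
  targets:
    - [[0.036, 0, -0.003, 0, -1], [-0.008, 0, -0.001, 0, -1]]

```text
t: 12.6
tcp_pos: [614.0, 101.2, 123.6]
orientation: [-3.14, 0.009, 1.645]
ft_force: [2.6, -0.7, -7.3]
grip_width: 27.3
```

```bash
python3 - <<'E'
from h import *
hs('d')
look('w6')
E
```

```text
{'lcd': (-1.9, 1.0, 0.97, 6.9), 'corner': (-2.0, 1.1, 0.99, 7.3), 'ventlow': (-2.4, 1.1, 0.94, 8.8), 'frontlow': (-2.5, 1.3, 0.97, 9.1), 'dropbulb': (-0.4, 1.1, 0.85, 1.5), 'petri': (0.1, 0.0, 0.89, -0.4), 'far': (0.0, 0.0, 1.0, -0.0)}
t12.65 [614.05492306 101.61473807 123.58741058] [ 1.01250955 -4.13275506 -2.17756062] [-1.64667935 -0.23393568 -0.88029295] 0.005642372075511215 27.04485630009263
lcd 19 [438.36842105 176.26315789] [690.18583302 143.56533282  91.        ]
```

View pics/w6.png

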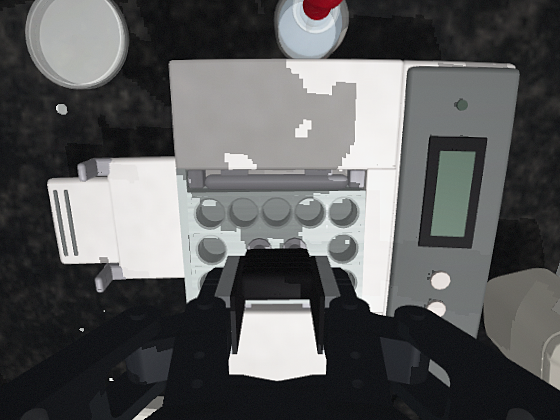

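Call:
drive_tool:
  targets:
    - [[0, 0, 0, 0, -1], [0.003, 0, 0, 0, -1], [0, 0, 0, 0, -1], [0, 0, 0, 0, -1]]

```text
t: 13.1
tcp_pos: [614.0, 102.4, 123.6]
orientation: [-3.139, 0.01, 1.644]
ft_force: [1.0, -11.6, 1.0]
grip_width: 27.7
```

```bash
python3 - <<'E'
from h import *
hs('e')
look('w7')
def holes(n,z):
    T=np.load(f'{n}.npy'); g=cv2.imread(f'pics/{n}.png',0)
    c=cv2.HoughCircles(cv2.medianBlur(g,3)[190:270,180:375],cv2.HOUGH_GRADIENT,1,20,param1=80,param2=12,minRadius=11,maxRadius=18)
    if c is None: return
    c=c[0]; c=c[np.lexsort((c[:,0],np.round(c[:,1]/20)))]
    for x,y,r in c: print(n,x+180,y+190,r,onz("wrist",(x+180,y+190),z,T).round(1))
for n in ('w5','w6','w7'): holes(n,86)
E
```

```text
{'lcd': (-1.9, 1.0, 0.97, 6.9), 'corner': (-2.0, 1.1, 0.99, 7.3), 'ventlow': (-2.4, 1.1, 0.94, 8.8), 'frontlow': (-2.5, 1.3, 0.97, 9.1), 'dropbulb': (-0.4, 1.0, 0.85, 1.5), 'petri': (0.1, 0.0, 0.9, -0.4), 'far': (0.0, 0.0, 1.0, -0.0)}
t13.15 [614.00365214 102.37981672 123.58789543] [  0.4823327  -11.61768641   1.29878554] [-3.14207361 -0.21408922 -0.861406  ] 0.010227036069027307 27.0180976625269
lcd 18 [437.         191.72222222] [690.80033051 136.53174606  91.        ]
w5 206.5 211.5 16.2 [579.8 116.7  86. ]
w5 241.5 212.5 15.8 [596.3 117.4  86. ]
w5 277.5 212.5 16.1 [613.3 118.6  86. ]
w5 312.5 212.5 15.2 [629.7 119.7  86. ]
w5 348.5 214.5 16.0 [646.8 120.   86. ]
w5 208.5 250.5 14.1 [581.   96.8  86. ]
w5 346.5 250.5 13.8 [648.2 101.6  86. ]
w6 209.5 213.5 14.1 [578.8 114.9  86. ]
w6 242.5 214.5 17.4 [595.6 115.6  86. ]
w6 276.5 211.5 14.7 [612.8 118.4  86. ]
w6 309.5 212.5 15.9 [629.6 119.2  86. ]
w6 343.5 211.5 15.4 [646.8 121.   86. ]
w6 211.5 249.5 14.1 [580.2  95.2  86. ]
w6 341.5 248.5 15.0 [648.3 100.8  86. ]
w7 216.5 206.5 15.2 [582.2 119.4  86. ]
w7 245.5 207.5 13.0 [596.9 120.   86. ]
w7 276.5 205.5 14.1 [612.5 122.2  86. ]
w7 310.5 212.5 15.1 [630.  119.8  86. ]
w7 343.5 212.5 15.1 [646.8 121.1  86. ]
w7 210.5 249.5 15.8 [579.6  95.7  86. ]
w7 341.5 248.5 15.0 [648.2 101.4  86. ]
```

Call:
drive_tool:
  targets:
    - [[-0.005, 0, 0, 0, -1], [-0.045, 0, -0.004, 0, -1], [0.01, 0, -0.002, 0, -1], [0, 0, 0, 0, -1]]

```text
t: 13.6
tcp_pos: [617.2, 72.5, 131.9]
orientation: [3.139, -0.003, 1.652]
ft_force: [-1.3, 2.0, 7.3]
grip_width: 26.8
```

```bash
cat >> h.py <<'E'
def holes(n,z):
    T=np.load(f'{n}.npy'); g=cv2.imread(f'pics/{n}.png',0)
    c=cv2.HoughCircles(cv2.medianBlur(g,3)[180:275,170:385],cv2.HOUGH_GRADIENT,1,20,param1=80,param2=12,minRadius=11,maxRadius=18)[0]
    c=c[np.lexsort((c[:,0],np.round(c[:,1]/20)))]
    for x,y,r in c: print(n,x+170,y+180,r,onz("wrist",(x+170,y+180),z,T).round(1))
E
python3 - <<'E'
from h import *
hs('f')
look('w8'); holes('w8',86)
E
```

```text
{'lcd': (-1.9, 1.0, 0.96, 6.9), 'corner': (-1.9, 1.0, 0.98, 6.9), 'ventlow': (-2.2, 1.1, 0.97, 8.0), 'frontlow': (-2.3, 1.3, 0.97, 8.4), 'dropbulb': (-0.3, 1.7, 0.86, 1.1), 'petri': (0.1, 0.0, 0.91, -0.4), 'far': (0.0, 0.0, 1.0, -0.0)}
t13.65 [617.1954894   72.93312112 132.12434798] [-0.72297669  2.0769507   8.33109846] [ 0.35762331  0.48449255 -0.2488424 ] -0.002772984407249046 27.046772693046286
lcd 32 [434.84375 149.0625 ] [692.86505653 128.09057575  91.        ]
w8 206.5 205.5 17.4 [578.8  87.9  86. ]
w8 345.5 206.5 15.2 [652.5  93.4  86. ]
w8 257.5 211.5 12.7 [606.   86.8  86. ]
w8 295.5 211.5 13.8 [626.2  88.5  86. ]
w8 210.5 244.5 15.2 [581.6  66.   86. ]
w8 313.5 240.5 11.4 [637.6  72.9  86. ]
w8 344.5 240.5 12.7 [654.5  74.2  86. ]
```

```bash
python3 - <<'E'
import cv2,numpy as np
s=cv2.imread('pics/s_f.png')[140:240,205:310]; w=cv2.imread('pics/w8.png')[130:400,150:400]
cv2.imwrite('pics/c8.png',np.hstack([cv2.resize(s,(420,400),interpolation=cv2.INTER_CUBIC),cv2.resize(w,(370,400),interpolation=cv2.INTER_CUBIC)]))
E
```

```text
(no output)
```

View pics/c8.png

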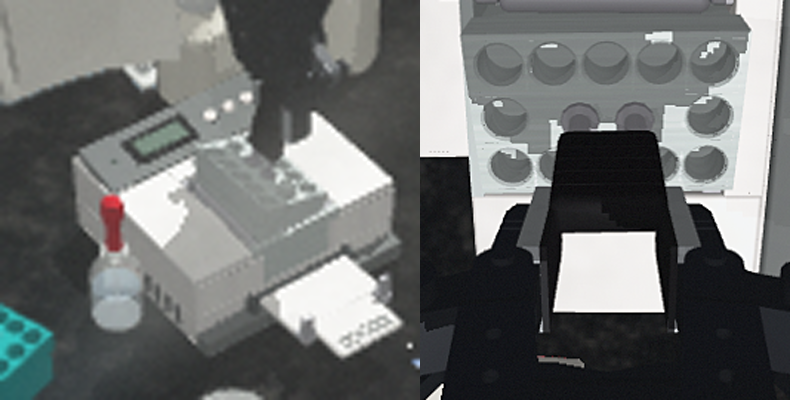

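```bash
cat >> h.py <<'E'
def rows(T,rw,S):
    P=[]
    for a,b in rw:
        o,d1=ray("wrist",a,T); _,d2=ray("wrist",b,T)
        k=S/np.linalg.norm(d1-d2); P.append(o+k*(d1+d2)/2)
    return np.array(P)
def blockpose(P,hy,yaw=.08):
    ax=np.array([np.cos(yaw),np.sin(yaw),0]); e=np.array([-np.sin(yaw),np.cos(yaw),0])
    v=P[0]-P[-1]; th=np.arctan2(v[2],v@e); c=P.mean(0)
    up=-np.sin(th)*e+np.array([0,0,np.cos(th)])
    g=c+34*up; b=c-46*up; cen=np.array([615,87.7+hy,0])
    f=lambda q:np.round([(q-cen)@ax,(q-cen)@e,q[2]],1)
    print("len",np.linalg.norm(v),"tilt right deg",np.degrees(th),"grip",f(g),"base",f(b),"top",f(c))
E
python3 - <<'E'
from h import *
np.set_printoptions(precision=1,suppress=True)
T3=np.load('s3.npy')
r3=[((233,175),(326,175)),((233,201),(326,201)),((233,226),(326,226))]
for a,b in r3: print(np.linalg.norm(onz("wrist",a,86,T3)-onz("wrist",b,86,T3)),onz("wrist",a,86,T3))
T=np.load('w8.npy')
r8=[((203,172.5),(348.6,172.5)),((207.4,207.7),(346.6,207.7)),((210.8,240),(344.6,240))]
for S in (66,68,70):
    P=rows(T,r8,S); print(S,P.tolist()); blockpose(P,7.5)
E
```

```text
67.65927278125817 [580.5 106.1  86. ]
68.95419565661228 [581.4  86.6  86. ]
70.29935512091127 [582.4  67.1  86. ]
66 [[613.744756580461, 112.67302489349044, 110.02930621544397], [615.7229590106248, 95.3575563929156, 106.76665429790461], [617.4793771568056, 78.27470799665524, 104.32908578169747]]
len 35.06685199982537 tilt right deg 9.35875134238606 grip [  0.7  -5.3 140.6] base [ 0.7  7.7 61.7] top [  0.7   0.2 107. ]
68 [[613.8086461981118, 111.82226541171894, 105.0379742953368], [615.8467941564624, 93.98208574446002, 101.67645413787201], [617.6564370949518, 76.38157527558572, 99.16501990905255]]
len 36.12948387860794 tilt right deg 9.358751342386032 grip [  0.7  -6.7 135.5] base [ 0.7  6.3 56.6] top [  0.7  -1.2 102. ]
70 [[613.8725358157626, 110.97150592994745, 100.04664237522962], [615.9706293023, 92.60661509600445, 96.58625397783942], [617.8334970330978, 74.48844255451618, 94.00095403640759]]
len 37.19211575739053 tilt right deg 9.358751342386048 grip [  0.7  -8.1 130.4] base [ 0.7  4.9 51.5] top [ 0.7 -2.6 96.9]
```

Call:
drive_tool:
  targets:
    - [[0, 0, 0, 0, -1], [0, 0, 0, 0, -1], [0.003, 0, 0, 0, -1], [0.003, 0, 0, 0, -1], [0.003, 0, 0, 0, -1], [0.003, 0, 0, 0, -1], [0, 0, 0, 0, -1], [0, 0, 0, 0, -1]]

```text
t: 14.5
tcp_pos: [616.4, 79.5, 130.4]
orientation: [3.141, 0.005, 1.649]
ft_force: [1.4, -5.9, 2.7]
grip_width: 27.1
```

```bash
python3 - <<'E'
from h import *
hs('g')
look('w9'); holes('w9',96)
E
```

```text
{'lcd': (-1.9, 1.0, 0.96, 6.9), 'corner': (-1.9, 1.0, 0.98, 6.9), 'ventlow': (-2.2, 1.1, 0.96, 8.0), 'frontlow': (-2.3, 1.3, 0.97, 8.4), 'dropbulb': (-0.3, 1.7, 0.86, 1.1), 'petri': (0.0, 0.0, 0.89, -0.0), 'far': (0.0, 0.0, 1.0, -0.0)}
t14.55 [616.42127838  79.47503675 130.39568667] [ 0.95438526 -4.94793541  1.92893211] [-1.73052289 -0.32303502 -0.35601316] 0.004577048592337762 26.73463253951922
lcd 23 [433.60869565 159.2173913 ] [691.51987002 129.2104816   91.        ]
w9 275.5 196.5 17.4 [614.  104.9  96. ]
w9 209.5 214.5 13.8 [581.7  93.   96. ]
w9 256.5 218.5 14.9 [605.4  92.8  96. ]
w9 296.5 217.5 11.6 [625.3  94.9  96. ]
w9 345.5 212.5 15.2 [649.6  99.5  96. ]
w9 214.5 249.5 11.8 [584.8  74.4  96. ]
w9 312.5 246.5 11.4 [635.  80.  96.]
w9 341.5 243.5 17.4 [649.7  82.8  96. ]
```

Call:
drive_tool:
  targets:
    - [[0.003, 0, 0, 0, -1], [0.003, 0, 0, 0, -1], [0.003, 0, 0, 0, -1], [0, 0, 0, 0, -1], [0, 0, 0, 0, -0.2], [0, 0, 0, 0, 0.1], [0, 0, 0, 0, 0.3], [0, 0, 0, 0, 0.3], [0, 0, 0, 0, 0.3]]

```text
t: 15.5
tcp_pos: [614.9, 91.8, 130.6]
orientation: [3.141, -0.001, 1.651]
ft_force: [0.9, 0.4, -0.1]
grip_width: 55.5
```

```bash
python3 - <<'E'
from h import *
hs('h')
look('w10'); 
i=cv2.imread('pics/w10.png'); m=(i.max(2)<40).astype(np.uint8); 
for v in range(190,310,6):
    r=np.nonzero(m[v,225:340])[0]+225; print(v,(r.min(),r.max(),len(r)) if len(r) else None,end=' ')
print();holes('w10',86)
E
```

```text
{'lcd': (-1.9, 1.0, 0.97, 6.9), 'corner': (-1.9, 1.0, 0.98, 6.9), 'ventlow': (-2.2, 1.1, 0.96, 8.0), 'frontlow': (-2.3, 1.3, 0.97, 8.4), 'dropbulb': (-0.3, 1.7, 0.86, 1.1), 'petri': (0.0, 0.0, 0.89, -0.0), 'far': (0.0, 0.0, 1.0, -0.0)}
t15.55 [614.94763527  91.5404385  130.63400417] [-0.64799482 -0.79477779  0.37312792] [ 0.02365851  0.01657759 -0.00777302] -0.00033507172319335865 55.56542576725239
lcd 21 [442.04761905 132.80952381] [691.98447671 154.87797321  91.        ]
190 None 196 None 202 None 208 None 214 None 220 None 226 None 232 None 238 None 244 (np.int64(244), np.int64(306), 63) 250 (np.int64(243), np.int64(307), 65) 256 (np.int64(242), np.int64(308), 67) 262 (np.int64(241), np.int64(309), 69) 268 (np.int64(240), np.int64(310), 71) 274 (np.int64(239), np.int64(311), 73) 280 (np.int64(238), np.int64(312), 75) 286 (np.int64(238), np.int64(311), 36) 292 (np.int64(239), np.int64(311), 70) 298 (np.int64(242), np.int64(308), 67) 304 None 
w10 208.5 194.5 15.2 [577.6 112.9  86. ]
w10 241.5 198.5 15.9 [594.9 112.1  86. ]
w10 275.5 194.5 15.0 [612.5 115.7  86. ]
w10 311.5 198.5 16.3 [631.5 115.1  86. ]
w10 343.5 195.5 13.8 [648.  118.1  86. ]
w10 210.5 229.5 13.8 [579.2  93.7  86. ]
w10 293.5 233.5 12.5 [623.9  95.   86. ]
w10 339.5 232.5 13.8 [648.5  97.6  86. ]
w10 214.5 262.5 11.6 [582.   74.6  86. ]
w10 242.5 261.5 11.8 [597.4  76.5  86. ]
w10 336.5 262.5 11.6 [649.1  80.   86. ]
```

```bash
python3 - <<'E'
from h import *
np.set_printoptions(precision=1,suppress=True)
T=np.load('w10.npy')
r=[((208.5,195.5),(343.5,195.5)),((210.5,231),(339.5,231)),((214,262.5),(336.5,262.5))]
for S in (68,69,70,71):
    P=rows(T,r,S); blockpose(P,7.5)
for z in (138,142,146): print(z,onz("wrist",(275,283),z,T),onz("wrist",(275,292),z,T),onz("wrist",(275,302),z,T),onz("wrist",(238,286),z,T),onz("wrist",(312,286),z,T))
i=cv2.imread('pics/w10.png',0); print(i[236:312:2,262].tolist())
E
```

```text
len 40.927157063506755 tilt right deg 11.376907219544169 grip [ -0.9  -4.9 122.6] base [-0.9 10.8 44.2] top [-0.9  1.8 89.3]
len 41.52902702032303 tilt right deg 11.376907219544183 grip [ -0.9  -5.9 119.9] base [-0.9  9.9 41.5] top [-0.9  0.8 86.6]
len 42.130896977139315 tilt right deg 11.37690721954419 grip [ -0.9  -6.8 117.2] base [-0.9  9.  38.8] top [-0.9 -0.1 83.9]
len 42.73276693395558 tilt right deg 11.376907219544163 grip [ -0.9  -7.7 114.5] base [-0.9  8.1 36.1] top [-0.9 -1.  81.2]
138 [614.5  91.3 138. ] [614.8  87.2 138. ] [615.2  82.6 138. ] [599.6  88.7 138. ] [629.6  91.1 138. ]
142 [614.3  93.3 142. ] [614.6  89.4 142. ] [615.   84.9 142. ] [599.9  90.8 142. ] [629.   93.1 142. ]
146 [614.2  95.3 146. ] [614.5  91.5 146. ] [614.8  87.2 146. ] [600.2  92.9 146. ] [628.4  95.2 146. ]
[88, 54, 13, 11, 14, 10, 8, 13, 12, 19, 11, 12, 9, 13, 10, 15, 12, 8, 12, 10, 14, 20, 25, 33, 36, 35, 32, 32, 30, 29, 29, 20, 128, 245, 238, 238, 237, 238]
```

Call:
drive_tool:
  targets:
    - [[-0.002, 0, 0.013, 0, 0.3], [0, 0, 0.012, 0, 0.3], [0, 0, 0, 0, -1], [0, 0, 0, 0, -1], [0, 0, 0, 0, -1], [0, 0, 0, 0, -1]]
  grip_force: 110

```text
t: 16.2
tcp_pos: [614.4, 88.9, 104.7]
orientation: [-3.14, 0.0, 1.651]
ft_force: [-0.3, 0.6, -7.6]
grip_width: 28.6
```

Call:
drive_tool:
  targets:
    - [[0.001, 0, -0.003, 0, -1], [0.001, 0, -0.003, 0, -1], [0.001, 0, -0.003, 0, -1], [0, 0, 0, 0, -1]]

```text
t: 16.6
tcp_pos: [614.4, 88.4, 114.2]
orientation: [-3.139, 0.006, 1.649]
ft_force: [-1.2, -6.4, -7.6]
grip_width: 28.7
```

Call:
drive_tool:
  targets:
    - [[0, 0, -0.003, 0, -1], [0, 0, -0.003, 0, -1], [0.002, 0, 0, 0, -1], [0.002, 0, 0, 0, -1], [0.002, 0, 0, 0, -1], [0, 0, 0, 0, -1]]
  grip_force: 35

```text
t: 17.2
tcp_pos: [614.4, 88.7, 120.4]
orientation: [-3.138, 0.014, 1.646]
ft_force: [-1.4, -14.7, -1.2]
grip_width: 28.5
```

```bash
python3 - <<'E'
from h import *
hs('i')
look('w11'); holes('w11',100)
E
```

```text
{'lcd': (-1.9, 1.0, 0.96, 6.9), 'corner': (-1.9, 1.0, 0.98, 6.9), 'ventlow': (-2.2, 1.1, 0.96, 8.0), 'frontlow': (-2.3, 1.3, 0.97, 8.4), 'dropbulb': (-0.3, 1.7, 0.86, 1.1), 'petri': (0.0, 0.0, 0.89, -0.0), 'far': (0.0, 0.0, 1.0, -0.0)}
t17.25 [614.45669093  88.71404328 120.45641499] [ -1.34596139 -15.66631328  -2.29561778] [-3.92579999  0.46576833  0.20295194] 0.014266758580650851 28.60297026649335
lcd 29 [458.20689655 213.55172414] [702.58334557 113.54111722  91.        ]
w11 199.5 203.5 17.4 [577.3 111.5 100. ]
w11 237.5 204.5 16.3 [594.8 112.4 100. ]
w11 277.5 203.5 17.4 [613.  114.2 100. ]
w11 316.5 203.5 17.4 [630.7 115.6 100. ]
w11 354.5 205.5 16.3 [648.2 116.  100. ]
w11 200.5 245.5 15.2 [578.1  90.8 100. ]
w11 297.5 248.5 15.0 [624.1  92.9 100. ]
w11 352.5 246.5 16.3 [650.1  95.9 100. ]
w11 255.5 251.5 15.2 [604.4  89.8 100. ]
```

Call:
drive_tool:
  targets:
    - [[-0.004, 0, 0, 0, -1], [-0.004, 0, 0, 0, -1], [0, 0, -0.006, 0, -1], [0, 0, -0.006, 0, -1], [0, 0, -0.006, 0, -1], [0, 0, 0, 0, -1]]

```text
t: 17.9
tcp_pos: [615.7, 92.5, 140.6]
orientation: [3.138, -0.003, 1.652]
ft_force: [-0.1, 0.1, -4.2]
grip_width: 28.6
```

```bash
python3 - <<'E'
from h import *
look('w12'); holes('w12',118)
E
```

```text
t17.90 [615.6948863   92.51359624 140.5856108 ] [-0.09917973  0.07155686 -4.23402403] [-0.05683997  0.22965642 -0.0076948 ] -0.002769294311538273 28.60173118223802
lcd 57 [437.43859649 134.22807018] [695.15698257 154.78929519  91.        ]
w12 197.5 205.5 17.4 [577.2 113.8 118. ]
w12 237.5 203.5 16.3 [595.8 116.2 118. ]
w12 277.5 203.5 16.3 [614.3 117.7 118. ]
w12 316.5 203.5 16.3 [632.3 119.2 118. ]
w12 356.5 205.5 17.4 [651.  119.7 118. ]
w12 202.5 244.5 16.0 [580.   94.6 118. ]
w12 256.5 247.5 14.9 [606.   95.2 118. ]
w12 353.5 245.5 15.2 [652.4  99.9 118. ]
w12 298.5 250.5 17.4 [626.2  95.2 118. ]
```

Call:
drive_tool:
  targets:
    - [[0, 0, -0.008, 0, -1], [0, 0, -0.008, 0, -1], [0, 0, -0.008, 0, -1], [-0.013, 0, 0, 0, -1], [-0.013, 0, 0, 0, -1], [-0.013, 0, 0, 0, -1], [-0.013, 0, 0, 0, -1], [-0.011, 0, 0, 0, -1], [0, 0, 0, 0, -1]]

```text
t: 18.85
tcp_pos: [620.3, 23.7, 162.0]
orientation: [-3.141, 0.002, 1.646]
ft_force: [-1.1, -1.4, -5.0]
grip_width: 28.5
```

Call:
drive_tool:
  targets:
    - [[0, 0, 0.005, 0, -1], [0, 0, 0.005, 0, -1], [0, 0, 0.004, 0, -1], [0, 0, 0, 0, -1]]
  grip_force: 28

```text
t: 19.25
tcp_pos: [619.3, 27.8, 147.5]
orientation: [-3.14, -0.0, 1.652]
ft_force: [-0.3, 0.6, -5.1]
grip_width: 28.5
```

Call:
drive_tool:
  targets:
    - [[0, 0, 0.003, 0, -1], [0, 0, 0.003, 0, -1], [0, 0, 0.003, 0, -1], [0, 0, 0, 0, -1]]

```text
t: 19.65
tcp_pos: [620.3, 27.7, 141.5]
orientation: [3.141, 0.001, 1.651]
ft_force: [-4.0, -0.2, 5.8]
grip_width: 28.3
```

Call:
drive_tool:
  targets:
    - [[0, 0, 0.003, 0, -1], [0, 0, 0.003, 0, -1], [0, 0, 0, 0, -1], [0, 0, 0, 0, -1]]

```text
t: 20.05
tcp_pos: [620.5, 28.5, 141.1]
orientation: [3.14, 0.003, 1.651]
ft_force: [-14.0, -1.3, 34.8]
grip_width: 28.5
```

```bash
python3 - <<'E'
from h import *
look('w13'); holes('w13',126); hs('j')
E
```

```text
t20.05 [620.46852924  28.50343535 141.07102593] [-13.95754638  -1.26670493  34.80954504] [-1.05131387  3.61488687  0.0105677 ] 0.003376770540380436 28.5189068159808
lcd 224 [450.70982143  32.13839286] [697.9230551  140.62953938  91.        ]
w13 199.5 203.5 17.4 [584.4  52.8 126. ]
w13 237.5 204.5 16.3 [601.2  53.7 126. ]
w13 276.5 204.5 16.3 [618.4  55.1 126. ]
w13 315.5 203.5 17.4 [635.6  56.9 126. ]
w13 356.5 205.5 17.4 [653.9  57.5 126. ]
w13 200.5 244.5 16.3 [585.2  33.4 126. ]
w13 256.5 248.5 14.7 [611.   33.6 126. ]
w13 297.5 249.5 16.0 [629.8  34.6 126. ]
w13 351.5 245.5 16.3 [654.3  38.5 126. ]
{'lcd': (-1.9, 1.0, 0.96, 6.9), 'corner': (-1.9, 1.0, 0.98, 6.9), 'ventlow': (-2.2, 1.1, 0.96, 8.0), 'frontlow': (-2.3, 1.2, 0.97, 8.4), 'dropbulb': (-0.3, 1.7, 0.87, 1.1), 'petri': (0.0, 0.1, 0.9, -0.0), 'far': (0.0, 0.0, 1.0, -0.0)}
```

Call:
drive_tool:
  targets:
    - [[0, 0, -0.006, 0, -1], [0, 0, -0.006, 0, -1], [0, 0, -0.006, 0, -1], [0, 0, -0.006, 0, -1], [0, 0, -0.003, 0, -1], [0, 0, 0, 0, -1]]
  grip_force: 60

```text
t: 20.75
tcp_pos: [620.3, 27.3, 160.7]
orientation: [3.141, -0.0, 1.65]
ft_force: [0.6, 0.9, -6.1]
grip_width: 28.4
```

```bash
python3 - <<'E'
from h import *
look('w14'); holes('w14',138)
E
```

```text
t20.75 [620.31579154  27.32257118 160.69323556] [ 0.55617738  0.87730492 -6.12839594] [-0.02281998 -0.03457324  0.01556123] -0.0002301185047075549 28.39051896250755
lcd 238 [435.90336134  34.73109244] [698.22574624 141.83813499  91.        ]
w14 198.5 203.5 16.3 [582.2  49.5 138. ]
w14 238.5 203.5 16.3 [600.8  51.  138. ]
w14 277.5 203.5 16.3 [618.9  52.5 138. ]
w14 316.5 203.5 16.3 [636.9  53.9 138. ]
w14 356.5 204.5 17.4 [655.6  54.9 138. ]
w14 201.5 242.5 17.4 [584.1  30.3 138. ]
w14 256.5 246.5 13.8 [610.5  30.4 138. ]
w14 296.5 247.5 14.9 [629.7  31.4 138. ]
w14 352.5 241.5 17.4 [656.2  36.6 138. ]
```

Call:
drive_tool:
  targets:
    - [[0, 0, 0.006, 0, -1], [0, 0, 0.006, 0, -1], [0, 0, 0.005, 0, -1], [0, 0, 0.003, 0, -1], [0, 0, 0, 0, -1], [0, 0, 0, 0, 0], [0, 0, 0, 0, 0.1], [0, 0, 0, 0, 0.1], [0, 0, 0, 0, 0.1], [0, 0, 0, 0, 0.1]]
  grip_force: 28

```text
t: 21.8
tcp_pos: [620.2, 27.3, 140.6]
orientation: [3.141, -0.0, 1.65]
ft_force: [-0.2, -0.1, -0.9]
grip_width: 46.9
```

```bash
python3 - <<'E'
from h import *
look('w15'); holes('w15',126); hs('k')
i=cv2.imread('pics/w15.png'); m=(i.max(2)<40)
for v in range(210,310,6):
    r=np.nonzero(m[v,240:320])[0]+240; print(v,(r.min(),r.max(),len(r)) if len(r) else None,end=' ')
E
```

```text
t21.80 [620.22535834  27.28393945 140.56383162] [-0.19577797 -0.1363389  -0.91685912] [ 0.02104604  0.01686881 -0.0486981 ] -7.888601693939457e-05 46.87019297075259
lcd 266 [451.96992481  33.7518797 ] [698.30121792 138.79500699  91.        ]
w15 199.5 187.5 17.3 [584.  59. 126.]
w15 237.5 188.5 16.3 [600.6  59.9 126. ]
w15 275.5 188.5 16.2 [617.2  61.2 126. ]
w15 314.5 187.5 17.4 [634.1  63.  126. ]
w15 352.5 187.5 17.4 [650.7  64.4 126. ]
w15 202.5 228.5 16.3 [585.8  40.2 126. ]
w15 351.5 229.5 17.4 [652.8  45.1 126. ]
w15 297.5 233.5 15.0 [628.7  41.3 126. ]
w15 236.5 267.5 12.4 [602.   22.4 126. ]
w15 315.5 267.5 12.2 [638.7  25.3 126. ]
w15 348.5 270.5 16.3 [654.2  25.  126. ]
{'lcd': (-1.9, 1.0, 0.97, 6.9), 'corner': (-1.9, 1.0, 0.98, 6.9), 'ventlow': (-2.2, 1.1, 0.97, 8.0), 'frontlow': (-2.3, 1.3, 0.97, 8.4), 'dropbulb': (-0.3, 1.7, 0.86, 1.1), 'petri': (0.1, 0.1, 0.9, -0.4), 'far': (0.0, 0.0, 1.0, -0.0)}
210 None 216 None 222 None 228 None 234 (np.int64(241), np.int64(310), 70) 240 (np.int64(240), np.int64(312), 73) 246 (np.int64(240), np.int64(314), 75) 252 (np.int64(240), np.int64(316), 77) 258 (np.int64(240), np.int64(317), 78) 264 (np.int64(240), np.int64(319), 80) 270 (np.int64(240), np.int64(319), 80) 276 (np.int64(240), np.int64(319), 80) 282 (np.int64(240), np.int64(319), 80) 288 (np.int64(240), np.int64(319), 80) 294 (np.int64(240), np.int64(319), 80) 300 (np.int64(240), np.int64(319), 73) 306 (np.int64(240), np.int64(319), 67)
```

Call:
drive_tool:
  targets:
    - [[0.008, 0, 0, 0, 0.1], [0.0075, -0.0015, 0, 0, 0.1], [0, 0, 0, 0, 0.1], [0, 0, 0, 0, -1], [0, 0, 0, 0, -1], [0, 0, 0, 0, -1], [0, 0, 0, 0, -1]]
  grip_force: 90

```text
t: 22.6
tcp_pos: [617.8, 42.9, 140.9]
orientation: [3.14, -0.001, 1.65]
ft_force: [1.4, 2.2, 2.4]
grip_width: 28.9
```

Call:
drive_tool:
  targets:
    - [[0, 0, -0.006, 0, -1], [0, 0, -0.006, 0, -1], [0, 0, -0.006, 0, -1], [0, 0, -0.002, 0, -1], [0, 0, 0, 0, -1]]

```text
t: 23.1
tcp_pos: [617.4, 42.4, 160.8]
orientation: [3.141, 0.0, 1.65]
ft_force: [-0.6, 0.4, -5.4]
grip_width: 29.0
```

```bash
python3 - <<'E'
from h import *
look('w16'); holes('w16',146)
E
```

```text
t23.10 [617.39163336  42.38421555 160.82369168] [-0.58150789  0.36692364 -5.36094538] [0.01933949 0.02135569 0.03908176] 0.0002781225315375835 29.002220281414264
lcd 61 [437.80327869  89.31147541] [701.27335108 128.40435663  91.        ]
w16 201.5 222.5 16.3 [582.4  58.1 146. ]
w16 240.5 221.5 16.3 [599.9  59.9 146. ]
w16 277.5 212.5 15.8 [616.1  65.4 146. ]
w16 311.5 214.5 13.8 [631.3  65.7 146. ]
w16 352.5 223.5 15.2 [650.1  63.  146. ]
w16 202.5 261.5 13.2 [583.3  39.1 146. ]
w16 255.5 263.5 11.6 [607.9  40.1 146. ]
w16 296.5 268.5 17.2 [627.1  39.1 146. ]
w16 349.5 264.5 16.3 [651.5  43.  146. ]
```

Call:
drive_tool:
  targets:
    - [[0.01, 0.002, 0, 0, -1], [0.012, 0, 0, 0, -1], [0.012, 0, 0, 0, -1], [0.011, 0, 0, 0, -1], [0.008, 0, 0, 0, -1], [0, 0, 0, 0, -1], [0, 0, 0, 0, -1], [0, 0, 0, 0, -1]]

```text
t: 23.95
tcp_pos: [615.3, 94.5, 160.4]
orientation: [-3.141, 0.001, 1.649]
ft_force: [0.0, -0.2, -4.6]
grip_width: 28.7
```

```bash
python3 - <<'E'
from h import *
look('w17'); holes('w17',146); hs('l')
s=monitor.state(); print(abs(s['joint_velocities']).max())
a=cv2.imread('pics/t0.png'); b=cams.read_camera("top")[:,:,::-1].copy()
for k,c in dict(dropper=(249,168),petri=(253,218),lcd=(280,140),beaker=(362,255),flask=(400,232),corner=(262,135)).items(): print(k,tm(a,b,c,8))
E
```

```text
t23.95 [615.29936727  94.51503644 160.37846007] [ 0.0188631  -0.22357865 -4.59551173] [0.03895763 0.03184804 0.01598967] 0.0009260516420612763 28.71316596453582
lcd 141 [429.78014184 143.05673759] [699.64098827 150.35015707  91.        ]
w17 201.5 223.5 17.4 [580.4 109.9 146. ]
w17 240.5 222.5 16.3 [597.9 111.8 146. ]
w17 276.5 222.5 16.3 [613.9 113.  146. ]
w17 315.5 223.5 17.4 [631.4 113.9 146. ]
w17 352.5 223.5 15.2 [647.9 115.2 146. ]
w17 201.5 261.5 12.2 [580.8  91.4 146. ]
w17 257.5 263.5 12.4 [606.7  92.5 146. ]
w17 295.5 264.5 13.8 [624.3  93.4 146. ]
w17 349.5 264.5 16.3 [649.3  95.3 146. ]
{'lcd': (-1.9, 1.0, 0.96, 6.9), 'corner': (-1.9, 1.0, 0.98, 6.9), 'ventlow': (-2.2, 1.1, 0.96, 8.0), 'frontlow': (-2.3, 1.3, 0.97, 8.4), 'dropbulb': (-0.3, 1.1, 0.88, 1.1), 'petri': (0.1, 0.0, 0.9, -0.4), 'far': (0.0, 0.0, 1.0, -0.0)}
0.00313265569960546
dropper (-0.09999999999999964, 0.0, 0.99)
petri (0.0, -0.09999999999999964, 0.98)
lcd (8.0, 4.4, 0.22)
beaker (-1.2000000000000002, 0.9000000000000004, 0.7)
flask (1.9000000000000004, -0.9000000000000004, 0.66)
corner (-2.3, 0.3000000000000007, 0.97)
```

```bash
python3 -c "
from rig import workorder
print(workorder.sign_off())"
```

```text
the job is handed in; nothing more can be done
None
```

I handed the job in at about t = 24 s. The door is folded down, and the block is free and held level above its well. Sign-off returned no verdict.

**What I did**
- I hooked the door tab with shut fingers and pulled until the door fell flat.
- I gripped the block with the jaws along its tipping axis. A slow push left only slid the heater at about 24 N, so I moved it back and used short, quick pushes left and then right. These broke the two rails in turn.
- The block came out tilted about 10° to the right. I set it on the heater's flat top to level it, regripped it and brought it back over the well.

**Last checks**
- **Block:** its underside is about 20 mm above the plane of the heater's top and within a few mm of the well's centre. It is level as far as the hole pattern shows.
- **Forces and grip:** the vertical force is about 5 N, roughly the block's weight, and the side force is about zero, so it is not touching the heater. The jaws stand at 28.7 mm with 90 N set.
- **Heater:** it ended about 7–9 mm left of where it started and is not visibly tipped.
- **Dropper bottle and dish:** they moved 1 mm or less.

**Doubtful or not checked**
- **Step 2 (tip left):** I inferred it from the grip shifting about 8 mm relative to the heater and the block's top rising. I did not measure the angle directly.
- **Step 3 (tip right):** the estimates put the tilt at 9–11°, with the underside about 50–57 mm above the bench. That is under the 60 mm limit, but not by much.
- **Beaker and flask:** the arm partly hid them in the last picture, so the match was poor. Nothing went near them.
- **Forceps and door:** I did not check either at the end. The door was last seen down just after the tip right, and I did not touch it after that.

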